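# Size-class a clay loom weight with a go / no-go gauge

## Task

Check the bore of the clay ring weight in the wooden cradle with the two-pronged gauge: lower the thin go prong into the bore until it is fully home, lift it out, then set the wide no-go prong gently down over the same bore so that it rests on the rim and is refused. Afterwards stand the gauge upright on its cork mat again, and do not shift the flat pot ring.

Things in the scene. Friction and masses are not known exactly. Their poses are not given: they have to be found in the camera images.
- gauge: loose metal gauge, 0.35 kg: level bar (136x24x14 mm) on two round prongs 40 mm long: go prong 30 mm thick (nose tapering to 18) at x = -52.5 mm, no-go prong 60 mm thick, flat foot, at x = +52.5 mm. Black grip block on the bar over the origin (and the centre of mass): 36 mm along x, 22 along y, 54 to 100 mm above the feet. Origin midway between the prongs, level with their feet; z up.
- weight: terracotta ring 110 mm across, 50 high, held fast in a round wooden cradle 132 mm across; upright bore 46 mm wide, 50 deep. Origin at the centre of the bore's mouth, level with the ring's flat top, 62 mm above the table; z up. The go prong enters until the bar lies on the rim (40 mm); the no-go prong cannot enter.
- mat: brown cork mat, fixed, 220 mm along its x axis, 130 mm along y, 4 mm thick, on which the gauge stands at the start with its bar roughly along the mat's x axis. Origin at the centre of its underside.
- pot_ring: bystander: flat terracotta pot ring lying loose on the table, 130 mm across, 26 mm high, with a wide 88 mm opening. Not to be gauged. Origin at the centre of its underside.

How it is judged:
On the way, in this order (a step that is already met when the one before it is completed fails the run):
1. the go prong is fully home in the weight's bore, the gauge upright (z of weight in the frame of gauge above 0.028 m and x of weight in the frame of gauge between -0.0675 and -0.0375 m and y of weight in the frame of gauge between -0.015 and 0.015 m and angle between gauge's own z axis and vertical below 0.25 rad), for 0.1 s.
2. the no-go prong rests on the rim over the same bore and does not enter, the gauge upright (z of weight in the frame of gauge between -0.01 and 0.01 m and x of weight in the frame of gauge between 0.0375 and 0.0675 m and y of weight in the frame of gauge between -0.015 and 0.015 m and angle between gauge's own z axis and vertical below 0.25 rad and contact force between gauge and weight above 0.5 N), for 0.1 s.
At the end, for the whole second after the job is handed in: The gauge, which has shown go then no-go, stands still and upright (within 10 degrees) on the mat, its origin within 45 mm of the mat's centre along each mat axis, and the pot ring lies within 30 mm of its start (x of gauge in the frame of mat between -0.045 and 0.045 m and y of gauge in the frame of mat between -0.045 and 0.045 m and z of gauge in the frame of mat below 0.012 m and angle between gauge's own z axis and vertical below 0.17 rad and linear speed of gauge below 0.02 m/s and distance of pot_ring from where it was at the start of the episode below 0.03 m); the robot touches nothing.
It fails at once if the pot ring is shifted by more than 30 mm (distance of pot_ring from where it was at the start of the episode above 0.03 m).
It fails at once if the gauge is pressed or struck hard on the clay (over 50 N) (contact force between gauge and weight above 50 N).
It also fails if it takes over 58 s, if anything falls off the work surface, if the arm or the gripper's body presses on something with over 40 N, if the wrist force passes 120 N, or if a joint passes its speed limit or range.

## Robot

A 7-joint arm with a two-finger parallel gripper is mounted at the origin on the work surface. World frame = base frame: x ahead of the robot, y to its left, z up, the work surface at z = 0. Lengths are in m, angles in rad, forces in N, time in s.
With the tool pointing down it reaches from about 0.425 to 0.875 m from the base axis. Payload 4.7 kg.
Tool frame: the origin (TCP) lies midway between the tips of the shut fingers; the grasp point (between the pads) lies 19 mm behind it; z points along the fingers, y is the line along which they close (so a half turn about z gives the same grasp; the last joint's range is limited). The gripper opens to 85 mm and grips with 20 to 120 N. Pads are 22 mm wide; open, the fingers measure 114 mm over their backs; the gripper's body (76 mm by 85 mm) begins 54 mm behind the grasp point. The pads swing forward as they close: fully open they stand 13 mm farther back than shut.
Start: joints at [-1.271, 0.321, -0.07, 1.45, 0.023, 1.371, -0.057], TCP at [0.183, 0.624, 0.231] pointing down, gripper open.
Joint ranges: [-2.86, 2.86], [-0.3, 2.09], [-1.38, 1.24], [0.06, 2.45], [-1.56, 4.7], [0.09, 2.05], [-2.69, 2.69]. Speed limits (rad/s): [2.57, 2.57, 3.14, 3.14, 3.14, 3.14, 3.14].

## Interface

Orientations are given as a unit quaternion [x, y, z, w].
In Python, from workcell import r, readout, optics, job gives the robot as it stands. Calls block until the motion is done:
- r.move_ptp(position, orientation): joint-space move of the TCP to a pose.
- r.move_l(position, orientation=None, speed=0.15, max_force=None): straight line of the TCP; orientation=None keeps the orientation; speed is the mean speed in m/s. With max_force (N) it stops when the force on the tool has changed by that much, and returns True; else False.
- r.goto_joints(angles): joint-space move.
- r.move_gripper(opening): finger opening in m; the grip force is fixed at half the most; returns when the fingers have stopped.
- r.sleep(seconds).
- r.inverse_kinematics(position, orientation): joint angles nearest the present ones, or None.
- readout.observe(): the state.
- optics.get_image(name): name is "scene" or "top" or "wrist"; returns (picture, depth): 384x512x3 uint8, blue, green, red; 384x512 float32, m along the optical axis (not along the pixel's ray), 0 where there is no reading.
- optics.get_calibration(name): a dict with "camera_matrix" (3x3 intrinsics, pixels), "extrinsics" (4x4, takes a point from camera to world coordinates); the wrist camera has in their place "tool_from_camera" (4x4, takes a point from camera to tool coordinates, whose origin is the TCP and whose axes are the flange's). Camera axes: x right, y down, z forward; pixel columns grow to the right and rows downward; lengths in m; the calibration is good to about 2 mm. A picture is of the moment at which its call begins: read the wrist's pose just before it. get_calibration takes no time and is no camera call.
A pose or a line that the arm cannot do raises r.IKError and nothing moves.
- job.close_job(): hands the job in; it is judged then, once.
The state is a dict: "time": time; "q": joint angles; "joint_vel": joint speeds; "tau": joint torques, N m; "tool_pos": TCP position; "ee_rot": TCP orientation; "wrist_force": force on the tool from outside, world axes, zero at the start; "moment": the same for the moment, N m; "width": finger opening in m; "finger_force": force on a finger pad.
Only numpy, scipy, OpenCV 4.12 (cv2) and the standard library are available. Lean on these libraries where they do the work, as an engineer would, in place of code of your own. Each camera call takes 0.05 s, during which the arm holds its last target. There are 200 camera calls.

## Working session

There is one attempt and no reset: what is moved stays moved. The work goes in short steps, each a Python script; the robot and the scene stay as the last script left them, time stands still between calls to the robot, and variables do not carry over. Pictures are saved under pics/ and viewed, at most 10 in all, crops included, and the job is handed in when it is done.

```bash
mkdir -p pics; ls; python3 - <<'E'
from workcell import r, readout, optics, job
import cv2, numpy as np
ims=[]
for n in ("top","scene"):
    p,d=optics.get_image(n); np.savez(f"/tmp/{n}.npz",p=p,d=d); ims.append(p)
    c=optics.get_calibration(n); print(n,c["camera_matrix"],np.round(c["extrinsics"],3))
print(optics.get_calibration("wrist"))
s=readout.observe(); print(s["time"],s["ee_rot"],s["width"])
cv2.imwrite("pics/a.png",ims[0]); cv2.imwrite("pics/b.png",ims[1])
E
```

```text
pics
top [[478.62382349   0.         259.12292383]
 [  0.         478.62382349 192.14485656]
 [  0.           0.           1.        ]] [[-0.004 -0.997  0.078  0.459]
 [-1.     0.005  0.017 -0.005]
 [-0.017 -0.078 -0.997  1.055]
 [ 0.     0.     0.     1.   ]]
scene [[371.56002427   0.         252.08965609]
 [  0.         371.56002427 192.44620015]
 [  0.           0.           1.        ]] [[-0.15   0.715 -0.683  0.966]
 [ 0.989  0.109 -0.103  0.084]
 [ 0.001 -0.691 -0.723  0.539]
 [ 0.     0.     0.     1.   ]]
{'camera_matrix': array([[307.2770616 ,   0.        , 259.08428154],
       [  0.        , 307.2770616 , 194.16354015],
       [  0.        ,   0.        ,   1.        ]]), 'tool_from_camera': array([[ 9.41638236e-05, -9.64307925e-01, -2.64783338e-01,
         6.68093940e-02],
       [ 9.99999942e-01,  1.77462562e-04, -2.90670621e-04,
         9.48110173e-04],
       [ 3.27285113e-04, -2.64783295e-01,  9.64307886e-01,
        -1.42534944e-01],
       [ 0.00000000e+00,  0.00000000e+00,  0.00000000e+00,
         1.00000000e+00]])}
0.1 [ 1.42405280e-01  9.89808039e-01 -8.80458453e-04 -8.13460195e-05] 0.08533356958658532
```

View pics/a.png

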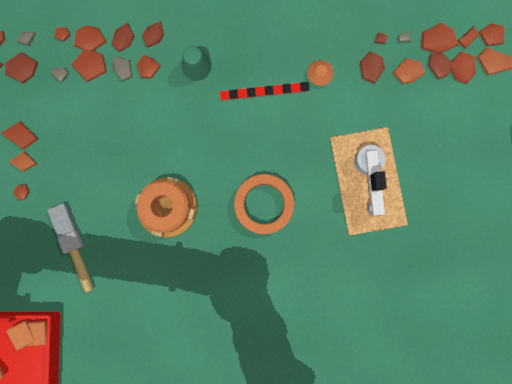

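View pics/b.png

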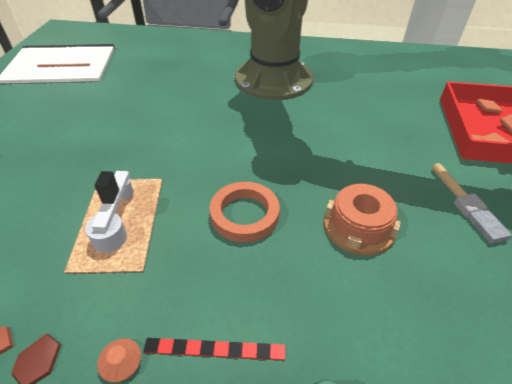

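The top view shows the weight at about (163,206), the pot ring at (265,204), the mat at (369,181) and the gauge's black grip at (378,181). The no-go prong is up-image (+x), near (371,160). The scene view agrees.

```bash
cat > h.py <<'E'
import numpy as np, cv2
def cloud(d,K,T):
    v,u=np.mgrid[:d.shape[0],:d.shape[1]]
    P=np.stack([(u-K[0,2])/K[0,0]*d,(v-K[1,2])/K[1,1]*d,d],-1)
    return P@T[:3,:3].T+T[:3,3]
def ray(uv,K,T,z):
    w=np.c_[np.atleast_2d(uv).astype(float),np.ones(len(np.atleast_2d(uv)))]@np.linalg.inv(K).T@T[:3,:3].T
    return T[:3,3]+w*((z-T[2,3])/w[:,2])[:,None]
def biggest(m):
    c,_=cv2.findContours(m.astype(np.uint8),cv2.RETR_EXTERNAL,cv2.CHAIN_APPROX_NONE)
    return max(c,key=cv2.contourArea)[:,0]
def box(m,K,T,z):  # minAreaRect of mask cast to plane z: centre, size, long-axis yaw
    X=ray(biggest(m),K,T,z)[:,:2].astype(np.float32)*1000
    (cx,cy),(w,h),a=cv2.minAreaRect(X)
    if h>w: w,h,a=h,w,a+90
    return np.array([cx,cy])/1000,w,h,(a+90)%180-90
E
python3 - <<'E'
from workcell import optics
from h import *
c=optics.get_calibration("top");K,T=c["camera_matrix"],c["extrinsics"]
f=np.load("/tmp/top.npz");p,d=f["p"],f["d"]
X=cloud(d,K,T);z=X[...,2];hsv=cv2.cvtColor(p,cv2.COLOR_BGR2HSV)
u=np.arange(512)[None]+0*z;v=np.arange(384)[:,None]+0*z
reg=(u>320)&(u<420)&(v>115)&(v<245)
print("table z",np.median(z[300:,400:]))
mat=reg&((hsv[...,0]<25)&(hsv[...,1]>60)|(z>0.03));print("mat",box(mat,K,T,.004))
bar=reg&(z>.048)&(z<.07)&(hsv[...,2]>150)
grip=reg&(z>.085); print("grip z",np.median(z[grip]),"bar z",np.median(z[bar]))
print("grip",box(grip,K,T,.104)); print("bar",box((bar|grip),K,T,.058))
w=(u>120)&(u<215)&(v>160)&(v<250)
top=w&(z>.055)&(z<.07);print("wtop z",np.median(z[top]))
q=ray(biggest(top),K,T,.062)[:,:2].astype(np.float32);print("weight outer",cv2.minEnclosingCircle(q), cv2.fitEllipse(q))
hole=w&~top; m=cv2.connectedComponents(hole.astype(np.uint8))[1]; b=m==m[206,164]
q=ray(biggest(b),K,T,.062)[:,:2].astype(np.float32);print("bore",cv2.fitEllipse(q))
pr=(u>225)&(u<305)&(v>165)&(v<245)&(z>.015)
q=ray(biggest(pr),K,T,.026)[:,:2].astype(np.float32);print("pot",cv2.minEnclosingCircle(q))
E
```

```text
table z -0.0004842070786250652
mat (array([ 0.56535583, -0.22675639]), 220.41722106933594, 130.7411651611328, 9.869839668273926)
grip z 0.10358377221267034 bar z 0.05721942871588315
grip (array([ 0.55459277, -0.22797774]), 36.66368865966797, 26.579641342163086, 5.6651611328125)
bar (array([ 0.55560339, -0.23508957]), 135.38534545898438, 35.844451904296875, 5.0465545654296875)
wtop z 0.06160258343737035
weight outer ((0.5076743364334106, 0.21391022205352783), 0.053065426647663116) ((0.5079103708267212, 0.21417148411273956), (0.10269881039857864, 0.10298922657966614), 14.264947891235352)
bore ((0.5082743763923645, 0.214675635099411), (0.04281036928296089, 0.04376387968659401), 156.15823364257812)
pot ((0.5127572417259216, 0.0007461830391548574), 0.06596880406141281)
```

```bash
cat >> h.py <<'E'
from scipy.spatial.transform import Rotation as R
def down(yaw): # tool z down, tool y along yaw (rad)
    y=np.array([np.cos(yaw),np.sin(yaw),0]);z=np.array([0,0,-1.]);x=np.cross(y,z)
    return R.from_matrix(np.c_[x,y,z]).as_quat()
def wrist(readout,optics):
    s=readout.observe();c=optics.get_calibration("wrist");p,d=optics.get_image("wrist")
    T=np.eye(4);T[:3,:3]=R.from_quat(s["ee_rot"]).as_matrix();T[:3,3]=s["tool_pos"]
    return p,d,c["camera_matrix"],T@c["tool_from_camera"]
E
python3 - <<'E'
from workcell import r, readout, optics
from h import *
YAW=np.radians(5.3)
for k in (0,np.pi):
    for P in ([.508,.214,.26],[.555,-.228,.26],[.555,-.228,.066],[.456,.21,.12],[.56,.219,.09]):
        q=r.inverse_kinematics(P,down(YAW+k)); print(k,None if q is None else np.round(q,2))
best=[k for k in (0,np.pi) if r.inverse_kinematics([.508,.214,.26],down(YAW+k)) is not None]
k=min(best,key=lambda k:abs(r.inverse_kinematics([.508,.214,.26],down(YAW+k))[6])); print("k",k)
o=down(YAW+k)
ims=[]
for n,P in (("w",[.508,.214,.28]),("g",[.555,-.228,.28])):
    r.move_ptp(P,o); r.sleep(.2)
    p,d,K,T=wrist(readout,optics); np.savez(f"/tmp/{n}.npz",p=p,d=d,K=K,T=T); ims.append(p)
cv2.imwrite("pics/c.png",cv2.resize(np.hstack(ims),(800,300)))
s=readout.observe();print(s["time"],s["tool_pos"],np.round(s["q"],2))
E
```

```text
0 [-0.82  0.1   0.41  1.67 -0.04  1.38 -0.32]
0 [-0.23  0.23  0.69  1.56 -0.15  1.4   0.56]
0 [-0.47  0.56  1.05  1.79 -0.54  1.11  0.85]
0 [-0.83  0.09  0.36  1.96 -0.04  1.09 -0.36]
0 [-0.76  0.34  0.41  1.75 -0.15  1.08 -0.21]
3.141592653589793 [ 0.57  0.26 -1.18  1.63  0.25  1.42  2.6 ]
3.141592653589793 [-0.51  0.32  1.07  1.57 -0.28  1.42 -2.47]
3.141592653589793 [-0.48  0.56  1.07  1.79 -0.55  1.12 -2.28]
3.141592653589793 [ 0.58  0.27 -1.17  1.92  0.27  1.13  2.53]
3.141592653589793 [ 0.47  0.63 -1.18  1.71  0.62  1.23  2.38]
k 0
4.1333 [ 0.55535981 -0.22704824  0.27991229] [-0.41  0.26  0.92  1.54 -0.21  1.45  0.61]
```

View pics/c.png

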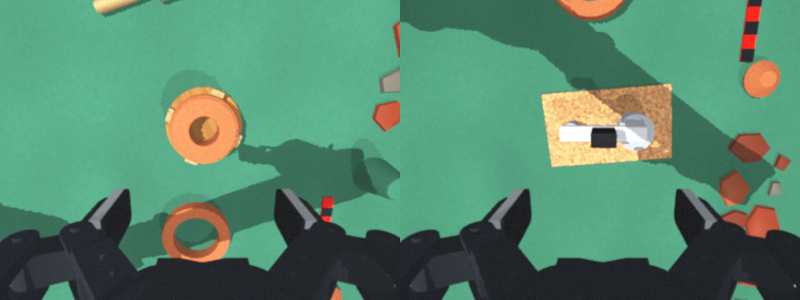

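The wrist views, scaled back to camera pixels, show the bore near (260,164) and the gauge grip near (260,175), both clear of the fingers.

```bash
python3 - <<'E'
from h import *
f=np.load("/tmp/w.npz");K,T=f["K"],f["T"];X=cloud(f["d"],K,T);z=X[...,2]
near=np.hypot(X[...,0]-.508,X[...,1]-.214)<.065
top=near&(z>.053)&(z<.072);print(np.median(z[top]))
print("outer",cv2.fitEllipse(ray(biggest(top),K,T,.062)[:,:2].astype(np.float32)))
lab=cv2.connectedComponents((~top).astype(np.uint8))[1]
b=lab==lab[164,262];print("bore",b.sum(),cv2.fitEllipse(ray(biggest(b),K,T,.062)[:,:2].astype(np.float32)))
f=np.load("/tmp/g.npz");p,K,T=f["p"],f["K"],f["T"];X=cloud(f["d"],K,T);z=X[...,2]
hsv=cv2.cvtColor(p,cv2.COLOR_BGR2HSV)
near=np.hypot(X[...,0]-.555,X[...,1]+.23)<.15
rows=(np.arange(384)<230)[:,None]
near&=rows
g=near&(z>.095)&(z<.115);print("grip",np.median(z[g]),box(g,K,T,.104))
bar=near&(z>.05)&(z<.066);print("bar",np.median(z[bar]),box(bar|g,K,T,.058),X[bar][:,:2].mean(0))
mat=near&(((hsv[...,0]<25)&(hsv[...,1]>60))|(z>.02));print("mat",box(mat,K,T,.004))
E
```

```text
0.06183723748095299
outer ((0.5102671384811401, 0.21697215735912323), (0.10344264656305313, 0.10359642654657364), 166.32115173339844)
bore 1076 ((0.5103054046630859, 0.21692651510238647), (0.04290621727705002, 0.04343091696500778), 95.78851318359375)
grip 0.1039252777190664 (array([ 0.5577384 , -0.22972961]), 35.25582504272461, 21.698015213012695, 5.417106628417969)
bar 0.057913383340368746 (array([ 0.55862427, -0.23505026]), 135.05307006835938, 34.52396011352539, 5.41739559173584) [ 0.55866292 -0.22903807]
mat (array([ 0.5659826 , -0.22817682]), 221.4939422607422, 131.44775390625, 9.90308666229248)
```

```bash
python3 - <<'E'
from workcell import r, readout, optics
from h import *
o=down(np.radians(5.4)); G=np.array([.5575,-.2295])
r.move_ptp([*G,.16],o); 
print(r.move_l([*G,.067],speed=.08,max_force=8))
r.move_gripper(0.0); s=readout.observe();print(s["width"],s["finger_force"],s["tool_pos"],s["time"],s["wrist_force"])
f0=s["wrist_force"]
r.move_l([*G,.21],speed=.1); r.sleep(.3)
s=readout.observe();print(s["width"],s["wrist_force"],s["moment"],s["tool_pos"],s["time"])
p,d,K,T=wrist(readout,optics);np.savez("/tmp/held.npz",p=p,d=d,K=K,T=T)
cv2.imwrite("pics/d.png",p)
E
```

```text
False
0.035220827154832414 60.922662019729614 [ 0.55740725 -0.229733    0.06733744] 6.5083 [-0.82823335  0.14657419  3.04469842]
0.0354582158892946 [ 0.00489179  0.27197981 -4.19701452] [0.01112385 0.02473771 0.0457395 ] [ 0.55740377 -0.22952542  0.20981401] 8.3917
```

View pics/d.png

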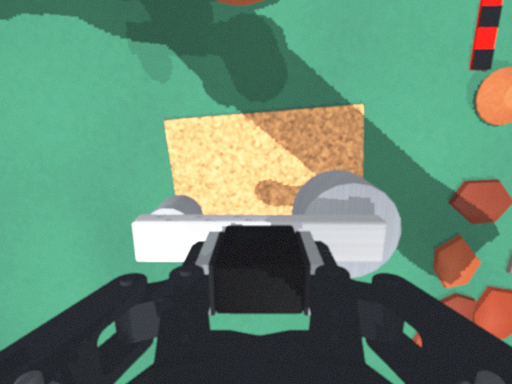

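The gauge is held level: the bar spans columns 133–386 (midpoint 259.5, on the optical axis) and the grip is centred between the pads. Next is the go prong.

```bash
python3 - <<'E'
from workcell import r, readout, optics
from h import *
y=np.radians(5.4);o=down(y);ux=np.array([np.cos(y),np.sin(y)]);W=np.array([.5095,.2163])
A=W+.0525*ux
r.move_ptp([*A,.21],o); r.move_l([*A,.150],speed=.12); r.sleep(.2)
s=readout.observe();print(s["tool_pos"],s["time"],s["wrist_force"])
p,d=optics.get_image("scene");p2=optics.get_image("wrist")[0]
cv2.imwrite("pics/e.png",cv2.resize(np.hstack([p,p2]),(800,300)))
E
```

```text
[0.56246748 0.22140537 0.15103369] 10.9417 [-0.01190804 -0.46992795 -3.94045775]
```

View pics/e.png

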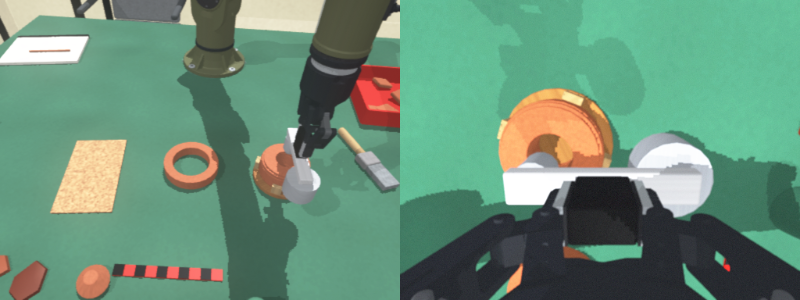

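The gauge hangs over the weight, with the go prong (wrist crop about (540,160)) by the bore at about (550,148). The no-go prong is clear of everything. I'll lower it with a force stop.

```bash
python3 - <<'E'
from workcell import r, readout, optics
from h import *
s=readout.observe();P=s["tool_pos"]
hit=r.move_l([.5618,.2212,.0845],speed=.035,max_force=4)
s=readout.observe();print(hit,s["tool_pos"],s["time"],s["wrist_force"],s["moment"])
r.sleep(.3);s=readout.observe();print(s["tool_pos"],s["wrist_force"],s["width"])
E
```

```text
True [0.56179992 0.22119458 0.08531863] 12.8 [0.34864589 0.17991764 6.78222894] [-0.00662703  0.15436343 -0.00335868]
[0.56178838 0.22121457 0.0853242 ] [-0.17630476 -0.28072436  6.24492478] 0.03528693955288176
```

The TCP stopped at 0.0853, the height expected for fully home, with almost no side force. Next: lift and try the no-go prong.

```bash
python3 - <<'E'
from workcell import r, readout, optics
from h import *
y=np.radians(5.4);o=down(y);ux=np.array([np.cos(y),np.sin(y)]);W=np.array([.5095,.2163])
A=W+.0525*ux;B=W-.0525*ux
r.move_l([*A,.16],speed=.07); r.move_l([*B,.16],speed=.1); r.sleep(.2)
s=readout.observe();print(s["tool_pos"],s["wrist_force"])
hit=r.move_l([*B,.121],speed=.02,max_force=3)
s=readout.observe();print(hit,s["tool_pos"],s["time"],s["wrist_force"],s["moment"])
r.sleep(.4);s=readout.observe();print(s["tool_pos"],s["wrist_force"],s["width"],s["time"])
p,d=optics.get_image("scene");p2=optics.get_image("wrist")[0]
cv2.imwrite("pics/f.png",cv2.resize(np.hstack([p,p2]),(800,300)))
E
```

```text
[0.45765087 0.21109889 0.15994588] [-0.77073261 -0.94411039 -4.00500467]
True [0.45709384 0.21137123 0.12551113] 17.275 [-1.27605932 -0.77730975  4.80864311] [ 0.014311   -0.14747418 -0.01294559]
[0.45705486 0.21135019 0.12547911] [-1.85683493 -1.06890661  4.87592344] 0.03588256832153214 17.675
```

View pics/f.png

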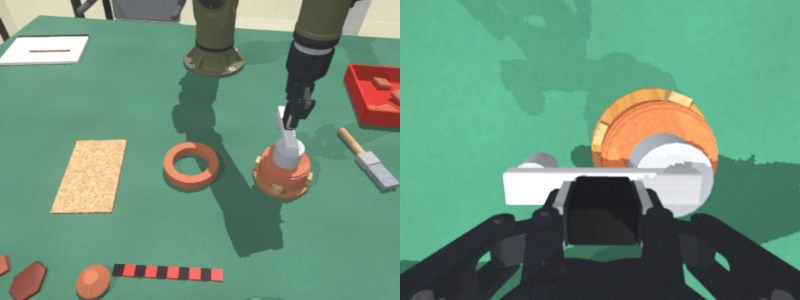

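```bash
python3 - <<'E'
from workcell import r, readout, optics
from h import *
p,d,K,T=wrist(readout,optics);X=cloud(d,K,T);z=X[...,2]
hsv=cv2.cvtColor(p,cv2.COLOR_BGR2HSV)
m=(z>.054)&(z<.07)&(hsv[...,1]>90)&(np.hypot(X[...,0]-.51,X[...,1]-.217)<.07)
print(m.sum());c=biggest(m);q=ray(c,K,T,.062)[:,:2].astype(np.float32)
print("ring",cv2.minEnclosingCircle(q))
# grey prong: points just above the rim -> foot
g=(z>.064)&(z<.1)&(hsv[...,1]<60)&(np.hypot(X[...,0]-.51,X[...,1]-.217)<.06)
q=X[g];print(len(q),q.min(0),q.max(0))
lo=(q[:,2]<.095); A=np.c_[2*q[lo,:2],np.ones(lo.sum())]; s=np.linalg.lstsq(A,(q[lo,:2]**2).sum(1),rcond=None)[0]
print("prong circle",s[:2],np.sqrt(s[2]+s[0]**2+s[1]**2))
E
```

```text
6318
ring ((0.5082998275756836, 0.21891239285469055), 0.05172419175505638)
1180 [0.48010469 0.21171788 0.06402489] [0.52448347 0.24499247 0.09999744]
prong circle [0.50995071 0.21512144] 0.0296263342731505
```

The no-go prong sits at (0.510, 0.215) against the ring at (0.508–0.510, 0.217), so it is refused and concentric. Now I'll return the gauge to the mat.

```bash
python3 - <<'E'
from workcell import r, readout, optics
from h import *
o=down(np.radians(5.4));s=readout.observe();P=s["tool_pos"];M=[.563,-.228]
r.move_l([P[0],P[1],.21],speed=.08); r.move_ptp([*M,.21],o)
r.move_l([*M,.09],speed=.1); r.sleep(.2)
hit=r.move_l([*M,.064],speed=.02,max_force=3)
s=readout.observe();print(hit,s["tool_pos"],s["wrist_force"])
r.move_gripper(.085); r.sleep(.2); r.move_l([*M,.26],speed=.1); r.sleep(.3)
s=readout.observe();print(s["time"],s["tool_pos"])
p,d,K,T=wrist(readout,optics);X=cloud(d,K,T);z=X[...,2]
near=(np.hypot(X[...,0]-.56,X[...,1]+.23)<.15)&(np.arange(384)<230)[:,None]
g=near&(z>.09)&(z<.12);print(np.median(z[g]),box(g,K,T,.104))
t,dt=optics.get_image("top");c=optics.get_calibration("top")
X=cloud(dt,c["camera_matrix"],c["extrinsics"]);m=(np.hypot(X[...,0]-.513,X[...,1])<.09)&(X[...,2]>.015)&(X[...,2]<.04)
print("pot",cv2.minEnclosingCircle(ray(biggest(m),c["camera_matrix"],c["extrinsics"],.026)[:,:2].astype(np.float32)))
cv2.imwrite("pics/g.png",cv2.resize(np.hstack([p,optics.get_image("scene")[0]]),(800,300)))
E
```

```text
True [ 0.56287388 -0.22793603  0.06734385] [-1.33710963 -0.90710195  5.58345968]
26.425 [ 0.56294316 -0.22800035  0.25988983]
0.10384341190712121 (array([ 0.56362811, -0.22775223]), 35.5815544128418, 23.522817611694336, 4.57166862487793)
pot ((0.5134623050689697, 0.002030419185757637), 0.06472761183977127)
```

View pics/g.png

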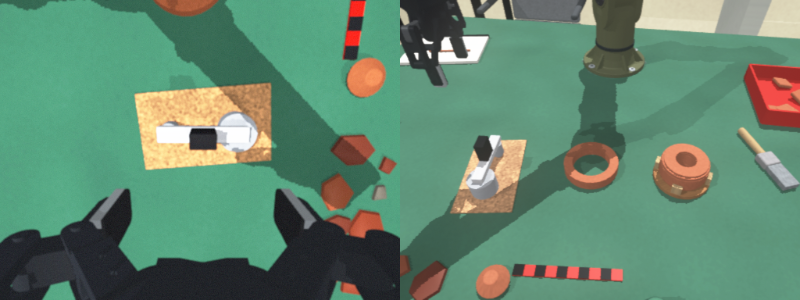

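The gauge stands upright in the middle of the mat (left view, grip at (203,139)), the pot ring has not moved, and the gripper is clear.

```bash
python3 -c "
from workcell import job
print(job.close_job())"
```

```text
the job is handed in; nothing more can be done
None
```

The job is handed in, though no verdict came back: the go prong went fully home, the no-go prong was refused on the rim, the gauge stands upright on its mat, and the pot ring was not shifted.

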